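# Make up the biscuit and tartlet tool trays for the baking class

## Robot

A 7-joint arm with a two-finger parallel gripper is mounted at the origin on the work surface. World frame = base frame: x ahead of the robot, y to its left, z up, the work surface at z = 0. Lengths are in m, angles in rad, forces in N, time in s.
With the tool pointing down it reaches from about 0.425 to 0.95 m from the base axis. Payload 4.7 kg.
Tool frame: the origin (TCP) lies between the finger pads; the fingertips stand arm.finger_overhang ahead of it and the grasp point (between the pads) lies 2 mm behind it (arm.finger_overhang is the distance from the TCP to the fingertips, in m); x points along the fingers, y is the direction in which the jaws open and shut, and the axes are right-handed (so a half turn about x gives the same grasp; the last joint's range is limited). The gripper opens to 85 mm and grips with 20 to 120 N. Pads are 22 mm wide; open, the fingers measure 114 mm over their backs; the gripper's body (76 mm by 85 mm) begins 54 mm behind the grasp point. The pads swing forward as they close: fully open they stand 13 mm farther back than shut.
Start: joints at [1.259, 0.469, -0.049, 1.532, 0.024, 1.141, -0.082], TCP at [0.188, -0.648, 0.248] pointing down, gripper open.
Joint ranges: [-2.59, 2.59], [-0.33, 1.99], [-1.39, 1.29], [0.1, 2.45], [-1.04, 4.18], [0.21, 1.99], [-2.66, 2.66]. Speed limits (rad/s): [2.57, 2.57, 3.14, 3.14, 3.14, 3.14, 3.14].

## Interface

Orientations are given as a unit quaternion [w, x, y, z].
In Python, from station import telemetry, optics, arm gives the robot as it stands.
- The arm moves only by the tool apply_moves, never from a script. Its argument "increments" is a list of rows, each an object of numbers: "dx", "dy", "dz": the shift along the tool's x, y, z in mm; "ax", "ay", "az": the turn, a rotation vector about the tool's x, y, z in degrees; "hand": the opening, from 0 (shut) to 1 (fully open). A call has 1 to 12 rows; each row is the pose to reach, as a shift and turn from the pose measured when the call began, along the tool's axes at that moment; what a row does not reach only later rows make up. A row lasts 1/10 s, in which the tool goes at most 50 mm and 8.59 degrees, less where a joint would pass 70% of its speed; a pose out of reach is approached as far as the arm can. A call with a gripper value outside its range is refused whole. The fingers move at their own pace and stop on an object; "grip_force" is the grip in N (left out, the last holds). Time passes only in rows, so rows that repeat a pose let the fingers close. It gives the time, the measured TCP pose, the force and the opening at its end, in the units of the state.
- telemetry.get_obs(): the state, without advancing time (a new reading comes with each control period).
- optics.grab_frame(name): name is "scene" or "top" or "wrist"; returns the picture (384x512x3 uint8, red, green, blue); there is no depth.
- optics.camera_info(name): a dict with "K" (3x3 intrinsics, pixels), "camera_from_world" (4x4, takes a point from world to camera coordinates). Camera axes: x right, y down, z forward; pixel columns grow to the right and rows downward; lengths in m; the calibration is good to about 2 mm. A picture is of the moment at which its call begins: read the wrist's pose just before it. camera_info takes no time and is no camera call; for the wrist camera it gives the pose at the moment of the call.
- arm.finish_job(): hands the job in, once; it reports no verdict.
The state is a dict: "time_s": time; "joint_pos": joint angles; "qvel": joint speeds; "effort": joint torques, N m; "tool_pos": TCP position; "tool_rot": TCP orientation; "force": force on the tool from outside, world axes, zero at the start; "moment": the same for the moment, N m; "width": finger opening in m.
Only numpy, scipy, OpenCV 4.12 (cv2) and the standard library are available. Lean on these libraries where they do the work, as an engineer would, in place of code of your own. Each camera call takes 0.05 s, during which the arm holds its last target. There are 200 camera calls.

## Task

Make up the two tool trays for the baking class: the biscuit kit in the two-compartment tray is the sugar dredger and the smaller ring cutter, and the tartlet kit in the three-compartment tray is the larger ring cutter, the deep tartlet tin and the wooden tamper. Stand every tool upright, the same way up as it stands now, flat on the tray's floor in a compartment of its own; any compartment of the right tray will do. Leave the ramekin and the kitchen timer where they are.

Things in the scene. Friction and masses are not known exactly. Their poses are not given: they have to be found in the camera images.
- tray_three: The longer white plastic kit tray, fixed: three compartments in a row. 288 x 98 mm, long side along its x; origin at the centre of its underside, z up. Compartments 92 x 92 mm inside, centres at x = -95, 0, +95 mm, y = 0. Floor 3 mm thick; rim and dividers 3 mm thick, tops 10 mm above the table. On the robot's left or right, its x within 0.15 rad of the robot's.
- tray_two: The shorter white plastic kit tray, fixed: two compartments. 193 x 98 mm, long side along its x; origin at the centre of its underside, z up. Compartments 92 x 92 mm inside, centres at x = -47.5 and +47.5 mm, y = 0. Floor 3 mm thick; rim and divider 3 mm thick, tops 10 mm above the table. On the other side from the long tray, its x within 0.15 rad of the robot's.
- cutter_large_center (a point): The larger of the two plain steel ring cutters: a tube open at both ends, outside diameter 60 mm, wall 2.5 mm, 55 mm tall, about 60 g, rolled edge on top, standing on its cutting edge. Its z axis points up as it stands; this point is at its centre, half-way up.
- cutter_small_center (a point): The smaller of the two plain steel ring cutters: a tube open at both ends, outside diameter 40 mm, wall 2.5 mm, 55 mm tall, about 45 g, rolled edge on top, standing on its cutting edge. Its z axis points up as it stands; this point is at its centre, half-way up.
- tin_center (a point): The deep tartlet tin: a fluted aluminium cup, open at the top, closed below, 46 mm across at its base and 62 mm at its rim, 50 mm tall, wall 2.5 mm, about 60 g, standing on its base. Its z axis points up as it stands; this point is at its centre, half-way up.
- dredger_center (a point): The sugar dredger: a closed steel shaker with a darker domed, perforated lid, diameter 58 mm (59 mm at the lid), 88 mm tall, about 220 g, standing upright; straight-sided from 3 to 65 mm above its underside. Its z axis points up as it stands; this point is at its centre, half-way up.
- tamper_center (a point): The wooden tart tamper: a turned tool standing on its broad end, 88 mm tall, about 110 g. Broad foot 46 mm across up to 20 mm above its underside, slim waist 24 to 27 mm across from 29 to 58 mm, knob 33 mm across at the top. Its z axis points up as it stands; this point is at its centre, half-way up.
- ramekin_center (a point): A small white ceramic ramekin, fluted, thick-walled, 74 mm across the rim, 40 mm tall, about 150 g, standing loose in the stock; it belongs to neither kit and stays where it is. Its z axis points up as it stands; this point is at its centre, half-way up.
- timer_center (a point): A kitchen timer: a white disc 66 mm across with a grey dial and bar knob on top, 42 mm tall, about 140 g, standing loose in the stock; it belongs to neither kit and stays where it is. Its z axis points up as it stands; this point is at its centre, half-way up.
There are look-alikes about, which are no part of the job. Leave any turquoise look-alike of the part that bears tin_center alone. Leave any purple look-alike of the part that bears cutter_small_center alone.

How it is judged:
At the end, for the whole second after the job is handed in: Each tool stands in its kit's tray: centre within 35 mm of the tray's long centre line, on its floor (height within 4 mm), upright within 0.1 rad, one to a compartment, none empty, released, at rest; ramekin and timer within 20 mm of where they stood (x of cutter_large_center in the frame of tray_three between -0.14 and 0.14 m and y of cutter_large_center in the frame of tray_three between -0.035 and 0.035 m and z of cutter_large_center in the frame of tray_three between 0.0265 and 0.0345 m and angle between each of cutter_large_center, tin_center, tamper_center, dredger_center, cutter_small_center's own z axis and vertical below 0.1 rad and linear speed of each of cutter_large, tin, tamper, dredger, cutter_small below 0.02 m/s and x of tin_center in the frame of tray_three between -0.14 and 0.14 m and y of tin_center in the frame of tray_three between -0.035 and 0.035 m and z of tin_center in the frame of tray_three between 0.024 and 0.032 m and x of tamper_center in the frame of tray_three between -0.14 and 0.14 m and y of tamper_center in the frame of tray_three between -0.035 and 0.035 m and z of tamper_center in the frame of tray_three between 0.043 and 0.051 m and (x of cutter_large_center in the frame of tray_three between -0.15 and -0.0475 m or x of tin_center in the frame of tray_three between -0.15 and -0.0475 m or x of tamper_center in the frame of tray_three between -0.15 and -0.0475 m) and (x of cutter_large_center in the frame of tray_three between -0.0475 and 0.0475 m or x of tin_center in the frame of tray_three between -0.0475 and 0.0475 m or x of tamper_center in the frame of tray_three between -0.0475 and 0.0475 m) and (x of cutter_large_center in the frame of tray_three between 0.0475 and 0.15 m or x of tin_center in the frame of tray_three between 0.0475 and 0.15 m or x of tamper_center in the frame of tray_three between 0.0475 and 0.15 m) and x of dredger_center in the frame of tray_two between -0.0925 and 0.0925 m and y of dredger_center in the frame of tray_two between -0.035 and 0.035 m and z of dredger_center in the frame of tray_two between 0.043 and 0.051 m and x of cutter_small_center in the frame of tray_two between -0.0925 and 0.0925 m and y of cutter_small_center in the frame of tray_two between -0.035 and 0.035 m and z of cutter_small_center in the frame of tray_two between 0.0265 and 0.0345 m and (x of dredger_center in the frame of tray_two between -0.1 and 0 m or x of cutter_small_center in the frame of tray_two between -0.1 and 0 m) and (x of dredger_center in the frame of tray_two between 0 and 0.1 m or x of cutter_small_center in the frame of tray_two between 0 and 0.1 m) and not (distance of ramekin_center from where it was at the start of the episode above 0.02 m) and not (distance of timer_center from where it was at the start of the episode above 0.02 m)); the robot touches nothing.
It fails at once if the ramekin is pushed or carried more than 20 mm from where it stood (distance of ramekin_center from where it was at the start of the episode above 0.02 m).
It fails at once if the timer is pushed or carried more than 20 mm from where it stood (distance of timer_center from where it was at the start of the episode above 0.02 m).
It also fails if it takes over 122 s, if anything falls off the work surface, if the arm or the gripper's body presses on something with over 40 N, if the wrist force passes 120 N, or if a joint passes its speed limit or range.

## Working session

There is one attempt and no reset: what is moved stays moved. The work goes in short steps, Python scripts to look and compute and a tool call to move; the robot and the scene stay as the last step left them, time stands still between calls to the robot, and variables do not carry over. Pictures are saved under pics/ and viewed, about 12 in all and at most 16, crops included, and the job is handed in when it is done.

Besides the shell and the picture viewer there is one more tool, called after "Request:" as name(argument=value, ...), one argument or row to a line, values as JSON. apply_moves: Moves the arm, as the interface text tells. Its arguments: {"type":"object","properties":{"increments":{"type":"array","items":{"type":"object","properties":{"dx":{"type":"number"},"dy":{"type":"number"},"dz":{"type":"number"},"ax":{"type":"number"},"ay":{"type":"number"},"az":{"type":"number"},"hand":{"type":"number"}}}},"grip_force":{"type":"number"}},"required":["increments"]}

```bash
ls; mkdir -p pics; python3 - <<'E'
from station import telemetry, optics, arm
import cv2,numpy as np
np.set_printoptions(precision=4,suppress=True)
o=telemetry.get_obs(); print(o, arm.finger_overhang)
for n in ("top","scene"):
    im=optics.grab_frame(n); cv2.imwrite(f"pics/{n}0.png",cv2.resize(im[:,:,::-1],(800,600),interpolation=cv2.INTER_CUBIC))
    np.save(f"pics/{n}0.npy",im)
    c=optics.camera_info(n);print(n,np.array(c["K"]),np.array(c["camera_from_world"]))
E
```

```text
pics
{'time_s': 0.0, 'joint_pos': array([ 1.2591,  0.4695, -0.0486,  1.5337,  0.0241,  1.141 , -0.0823]), 'qvel': array([ 0.0008, -0.0019,  0.0007, -0.0006, -0.0012,  0.0006,  0.    ]), 'effort': array([ -0.0005, -51.0297,  -0.0465, -23.7705,   0.0108,   0.0076,
        -0.    ]), 'tool_pos': array([ 0.1882, -0.6477,  0.2473]), 'tool_rot': array([-0.099 , -0.6999, -0.1003,  0.7002]), 'force': array([0.813 , 0.1872, 0.3352]), 'moment': array([ 0.0115, -0.0277,  0.0504]), 'width': 0.08555864193242718} 0.017
top [[388.0196   0.     251.9868]
 [  0.     388.0196 193.8389]
 [  0.       0.       1.    ]] [[ 0.0071 -1.     -0.001   0.0152]
 [-0.9977 -0.007  -0.0667  0.5835]
 [ 0.0667  0.0015 -0.9978  0.913 ]
 [ 0.      0.      0.      1.    ]]
scene [[441.9847   0.     254.8614]
 [  0.     441.9847 188.9051]
 [  0.       0.       1.    ]] [[-0.006   0.9997 -0.0222 -0.0133]
 [ 0.5317 -0.0156 -0.8468 -0.258 ]
 [-0.8469 -0.0169 -0.5315  1.6012]
 [ 0.      0.      0.      1.    ]]
```

View pics/top0.png

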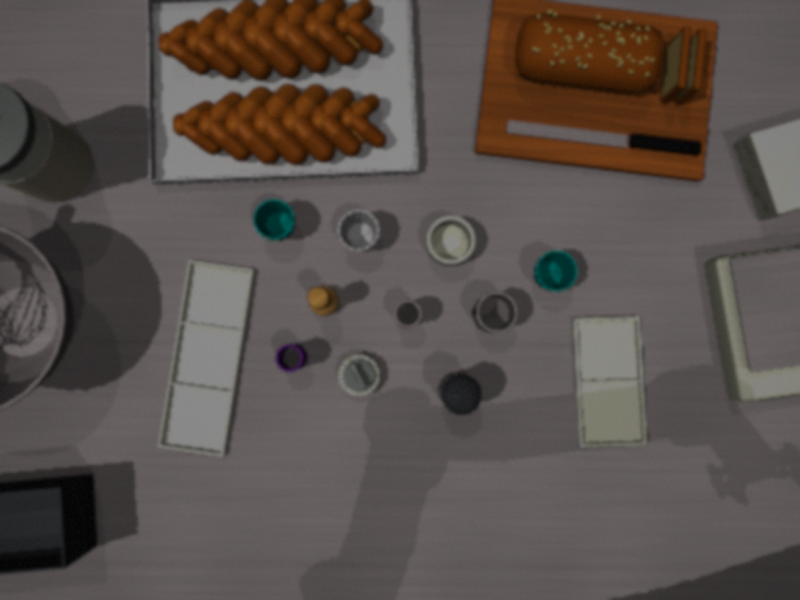

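View pics/scene0.png

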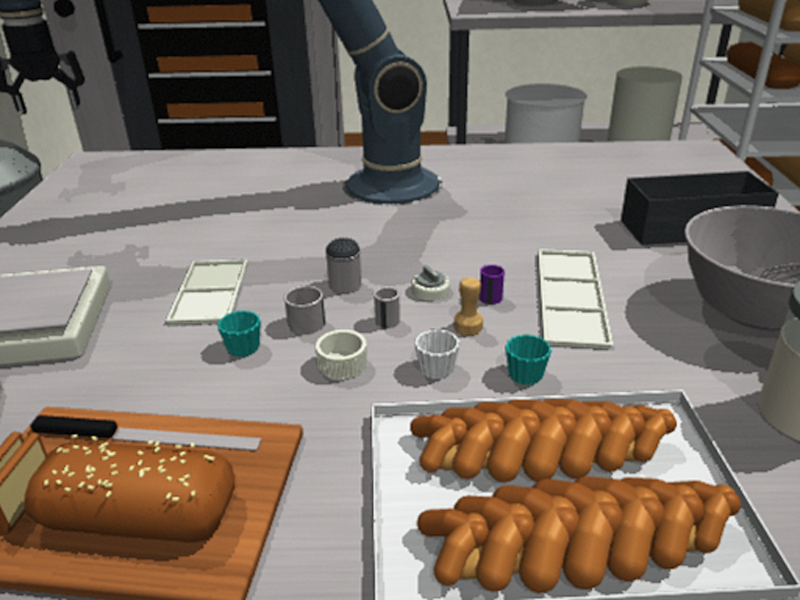

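The top view (800×600) shows tool tops at about: tin (359,229), tamper (320,299), small cutter (408,313), large cutter (495,311), dredger (460,393), ramekin (452,240) and timer (359,374). The long tray is on the left and the short tray on the right. I'll turn these into positions and check them by overlay.

```bash
cat > h.py <<'E'
import numpy as np,cv2
from scipy.spatial.transform import Rotation as Rn
from station import telemetry, optics, arm
np.set_printoptions(precision=4,suppress=True)
def cam(n):
    c=optics.camera_info(n); return np.array(c["K"]),np.array(c["camera_from_world"])
def unproj(K,T,uv,z):
    d=T[:3,:3].T@np.linalg.inv(K)@np.array([uv[0],uv[1],1.]); o=-T[:3,:3].T@T[:3,3]
    return o+d*(z-o[2])/d[2]
def proj(K,T,P):
    p=(K@(T[:3,:3]@np.atleast_2d(P).T+T[:3,3:4])).T; return p[:,:2]/p[:,2:]
OBJ={}  # name: (rtop, ztop, rbot)
DIM=dict(cutL=(.030,.055,.030),cutS=(.020,.055,.020),tin=(.031,.050,.023),dred=(.0295,.070,.029),tamp=(.0165,.082,.023),ramk=(.037,.04,.034),timer=(.033,.030,.033),turq1=(.031,.05,.023),turq2=(.031,.05,.023),purp=(.02,.055,.02))
def circ(x,y,z,r): 
    t=np.linspace(0,2*np.pi,40); return np.c_[x+r*np.cos(t),y+r*np.sin(t),0*t+z]
def tray(x,y,a,L):
    R=np.array([[np.cos(a),-np.sin(a)],[np.sin(a),np.cos(a)]])
    c=np.array([[1,1],[1,-1],[-1,-1],[-1,1],[1,1]])*[L/2,.049]
    return np.c_[c@R.T+[x,y],np.full(5,.01)]
def overlay(im,K,T,pos,trays,box,s):
    x0,y0,x1,y1=box
    o=cv2.resize(im[y0:y1,x0:x1,::-1],None,fx=s,fy=s,interpolation=cv2.INTER_CUBIC)
    f=lambda P,c:cv2.polylines(o,[np.int32((proj(K,T,P)+.5-[x0,y0])*s)],False,c,1)
    for n,(x,y) in pos.items():
        rt,zt,rb=DIM[n]; f(circ(x,y,zt,rt),(0,0,255)); f(circ(x,y,0,rb),(0,255,0))
    for t in trays: f(tray(*t),(255,0,255))
    return o
E
python3 - <<'E'
from h import *
K,T=cam("top")
px=dict(tamp=(320,298),cutS=(408,313),cutL=(495,311),tin=(359,229),dred=(460,393),ramk=(452,240),timer=(359,374),turq1=(274,219),turq2=(556,270),purp=(291,357))
pos={n:unproj(K,T,np.array(p)/1.5625-.2,DIM[n][1])[:2] for n,p in px.items()}
tr=[]
for q,L in (([(189,261),(255,266),(223,455),(160,449)],.288),([(573,317),(639,315),(646,443),(580,446)],.193)):
    P=np.array([unproj(K,T,np.array(p)/1.5625-.2,.01)[:2] for p in q]); c=P.mean(0); d=(P[0]+P[1]-P[2]-P[3])/2
    tr.append((c[0],c[1],np.arctan2(d[1],d[0]),L)); print(np.linalg.norm(d),tr[-1])
for n in pos: print(n,pos[n])
import pickle; pickle.dump((pos,tr),open("p.pkl","wb"))
cv2.imwrite("pics/ov0.png",overlay(np.load("pics/top0.npy"),K,T,pos,tr,(96,115,422,300),2.45))
K,T=cam("scene")
cv2.imwrite("pics/ovs0.png",overlay(np.load("pics/scene0.npy"),K,T,pos,tr,(100,140,400,260),2.6))
E
```

```text
0.29307541549933736 (np.float64(0.4990202409616559), np.float64(0.3078740667701856), np.float64(-0.13380413376559736), 0.288)
0.19679046018669688 (np.float64(0.4681169782608283), np.float64(-0.31336710412525093), np.float64(0.03819983650184608), 0.193)
tamp [0.5859 0.1256]
cutS [ 0.5666 -0.0015]
cutL [ 0.5705 -0.1301]
tin [0.6925 0.0726]
dred [ 0.4511 -0.0767]
ramk [ 0.6786 -0.0679]
timer [0.4752 0.0714]
turq1 [0.7068 0.2004]
turq2 [ 0.6327 -0.2222]
purp [0.5006 0.1702]
```

View pics/ov0.png

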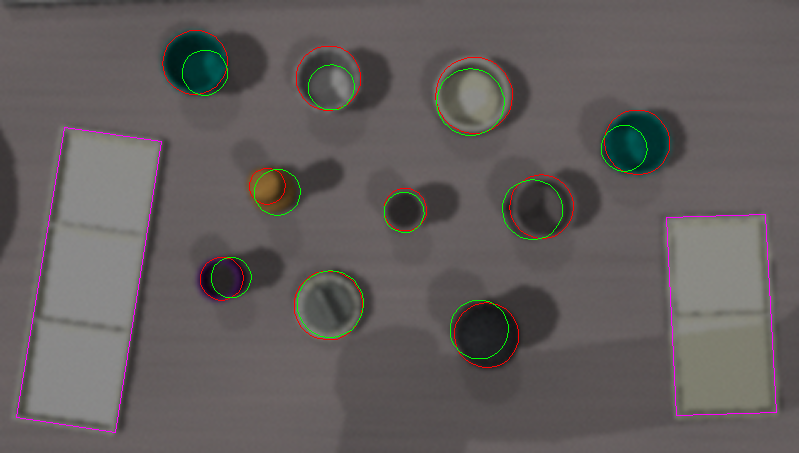

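View pics/ovs0.png

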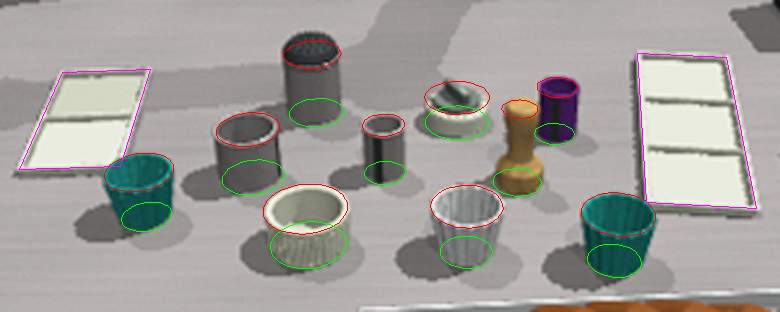

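Both overlays agree to a few mm, which is enough for grasping. Next is a helper that gives moves in tool axes.

```bash
cat >> h.py <<'E'
def go(*targets,yaw=0,flip=0):
    """print increments from the present pose for (x,y,z) targets, tool down, jaws along world y turned by yaw"""
    o=telemetry.get_obs(); w,x,y,z=o["tool_rot"]; R=Rn.from_quat([x,y,z,w]).as_matrix()
    G=np.array([[0,0,1],[0,1,0],[-1,0,0.]]).T.T
    if flip: G=G@np.diag([1,-1,-1])
    G=Rn.from_euler('z',yaw).as_matrix()@G
    print("t",o["time_s"],"tcp",o["tool_pos"],"w",o["width"],"F",o["force"],"q",o["joint_pos"])
    print("rot",np.round(np.degrees(Rn.from_matrix(R.T@G).as_rotvec()),1))
    for t in targets: print(t,"->",np.round(R.T@(np.array(t)-o["tool_pos"])*1000,0))
E
python3 - <<'E'
from h import *
for f in (0,1): go((.451,-.077,.25),flip=f)
E
```

```text
t 0.1 tcp [ 0.1882 -0.6477  0.2473] w 0.08524166771587434 F [-0.3404 -0.2815 -0.9667] q [ 1.2591  0.4694 -0.0486  1.5336  0.0241  1.141  -0.0823]
rot [-163.8   -0.1    0. ]
(0.451, -0.077, 0.25) -> [  -2. -475. -412.]
t 0.1 tcp [ 0.1882 -0.6477  0.2473] w 0.08524166771587434 F [-0.3404 -0.2815 -0.9667] q [ 1.2591  0.4694 -0.0486  1.5336  0.0241  1.141  -0.0823]
rot [16.2  0.   0.1]
(0.451, -0.077, 0.25) -> [  -2. -475. -412.]
```

Request:
apply_moves(
  increments=[
    {"dx": -2, "dy": -475, "dz": -412, "ax": 16.2, "hand": 1},
    {"dx": -2, "dy": -475, "dz": -412, "ax": 16.2, "hand": 1},
    {"dx": -2, "dy": -475, "dz": -412, "ax": 16.2, "hand": 1},
    {"dx": -2, "dy": -475, "dz": -412, "ax": 16.2, "hand": 1},
    {"dx": -2, "dy": -475, "dz": -412, "ax": 16.2, "hand": 1},
    {"dx": -2, "dy": -475, "dz": -412, "ax": 16.2, "hand": 1},
    {"dx": -2, "dy": -475, "dz": -412, "ax": 16.2, "hand": 1},
    {"dx": -2, "dy": -475, "dz": -412, "ax": 16.2, "hand": 1},
    {"dx": -2, "dy": -475, "dz": -412, "ax": 16.2, "hand": 1},
    {"dx": -2, "dy": -475, "dz": -412, "ax": 16.2, "hand": 1},
    {"dx": -2, "dy": -475, "dz": -412, "ax": 16.2, "hand": 1},
    {"dx": -2, "dy": -475, "dz": -412, "ax": 16.2, "hand": 1},
  ],
)

```text
validation failed for argument at $.in...
```

```bash
python3 - <<'E'
from h import *
go((.451,-.077,.25),(.451,-.077,.05),flip=1)
E
```

```text
t 0.1 tcp [ 0.1882 -0.6477  0.2473] w 0.08524166771587434 F [-0.3404 -0.2815 -0.9667] q [ 1.2591  0.4694 -0.0486  1.5336  0.0241  1.141  -0.0823]
rot [16.2  0.   0.1]
(0.451, -0.077, 0.25) -> [  -2. -475. -412.]
(0.451, -0.077, 0.05) -> [ 198. -474. -412.]
```

Request:
apply_moves(
  increments=[
    {"dx": -2, "dy": -40, "dz": -34, "ax": 4, "ay": 0, "az": 0, "hand": 1.0},
  ],
  grip_force=60,
)

```text
time_s: 0.2
tool_pos: [0.2038, -0.6063, 0.2476]
tool_rot: [-0.071, -0.702, -0.072, 0.705]
force: [1.3, 0.0, 0.1]
width: 0.0851
```

```bash
python3 - <<'E'
from h import *
go((.451,-.077,.25),(.451,-.077,.05),flip=1)
E
```

```text
t 0.2 tcp [ 0.2038 -0.6063  0.2476] w 0.08514770821216423 F [1.2885 0.0201 0.1097] q [ 1.2086  0.4119 -0.0405  1.6228  0.022   1.1088 -0.207 ]
rot [11.6  0.2  0. ]
(0.451, -0.077, 0.25) -> [  -3. -469. -348.]
(0.451, -0.077, 0.05) -> [ 197. -469. -349.]
```

Request:
apply_moves(
  increments=[
    {"dx": -3, "dy": -469, "dz": -348, "ax": 11.6, "ay": 0, "az": 0, "hand": 1.0},
    {"dx": -3, "dy": -469, "dz": -348, "ax": 11.6, "ay": 0, "az": 0, "hand": 1.0},
    {"dx": -3, "dy": -469, "dz": -348, "ax": 11.6, "ay": 0, "az": 0, "hand": 1.0},
    {"dx": -3, "dy": -469, "dz": -348, "ax": 11.6, "ay": 0, "az": 0, "hand": 1.0},
    {"dx": -3, "dy": -469, "dz": -348, "ax": 11.6, "ay": 0, "az": 0, "hand": 1.0},
    {"dx": -3, "dy": -469, "dz": -348, "ax": 11.6, "ay": 0, "az": 0, "hand": 1.0},
    {"dx": -3, "dy": -469, "dz": -348, "ax": 11.6, "ay": 0, "az": 0, "hand": 1.0},
    {"dx": -3, "dy": -469, "dz": -348, "ax": 11.6, "ay": 0, "az": 0, "hand": 1.0},
    {"dx": -3, "dy": -469, "dz": -348, "ax": 11.6, "ay": 0, "az": 0, "hand": 1.0},
    {"dx": -3, "dy": -469, "dz": -348, "ax": 11.6, "ay": 0, "az": 0, "hand": 1.0},
    {"dx": -3, "dy": -469, "dz": -348, "ax": 11.6, "ay": 0, "az": 0, "hand": 1.0},
    {"dx": -3, "dy": -469, "dz": -348, "ax": 11.6, "ay": 0, "az": 0, "hand": 1.0},
  ],
)

```text
time_s: 1.4
tool_pos: [0.4514, -0.0728, 0.2498]
tool_rot: [-0.001, -0.706, -0.002, 0.708]
force: [-1.1, -1.0, -0.1]
width: 0.0853
```

```bash
python3 - <<'E'
from h import *
go((.451,-.077,.25),(.451,-.077,.05),flip=1)
im=optics.grab_frame("wrist"); K,T=cam("wrist"); import pickle; pos,tr=pickle.load(open("p.pkl","rb"))
cv2.imwrite("pics/w1.png",overlay(im,K,T,pos,tr,(0,0,512,384),1.5))
E
```

```text
t 1.4 tcp [ 0.4514 -0.0728  0.2498] w 0.08527482891872759 F [-1.1305 -0.9597 -0.128 ] q [ 0.4452  0.1368 -0.412   2.004   0.0632  1.0161 -1.5628]
rot [0.3 0.2 0.1]
(0.451, -0.077, 0.25) -> [-0.  4.  0.]
(0.451, -0.077, 0.05) -> [200.   4.  -0.]
```

View pics/w1.png

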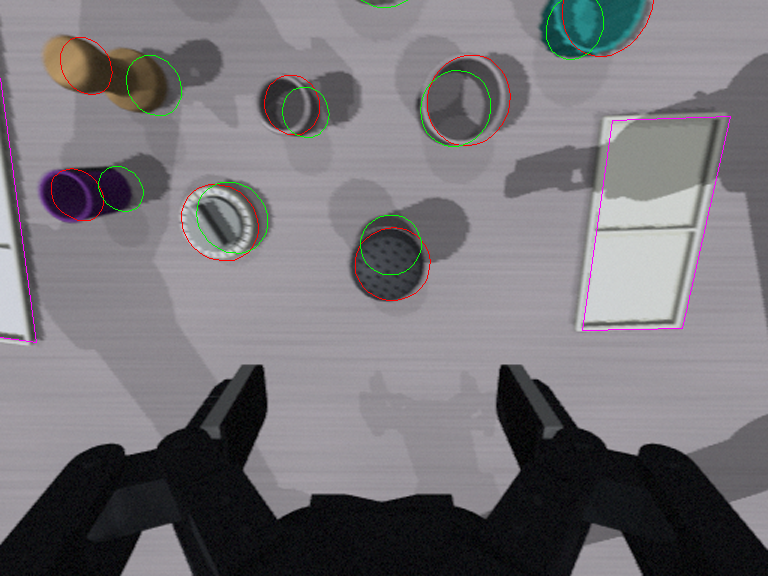

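The wrist view confirms the positions: dredger lid at (388,264), matching the overlay to about 5 mm. I'm descending on the dredger.

Request:
apply_moves(
  increments=[
    {"dx": 50, "dy": 4, "dz": 0, "ax": 0, "ay": 0, "az": 0, "hand": 1.0},
    {"dx": 100, "dy": 4, "dz": 0, "ax": 0, "ay": 0, "az": 0, "hand": 1.0},
    {"dx": 140, "dy": 4, "dz": 0, "ax": 0, "ay": 0, "az": 0, "hand": 1.0},
    {"dx": 170, "dy": 4, "dz": 0, "ax": 0, "ay": 0, "az": 0, "hand": 1.0},
    {"dx": 190, "dy": 4, "dz": 0, "ax": 0, "ay": 0, "az": 0, "hand": 1.0},
    {"dx": 200, "dy": 4, "dz": 0, "ax": 0, "ay": 0, "az": 0, "hand": 1.0},
    {"dx": 200, "dy": 4, "dz": 0, "ax": 0, "ay": 0, "az": 0, "hand": 1.0},
    {"dx": 200, "dy": 4, "dz": 0, "ax": 0, "ay": 0, "az": 0, "hand": 0.0},
    {"dx": 200, "dy": 4, "dz": 0, "ax": 0, "ay": 0, "az": 0, "hand": 0.0},
    {"dx": 200, "dy": 4, "dz": 0, "ax": 0, "ay": 0, "az": 0, "hand": 0.0},
    {"dx": 200, "dy": 4, "dz": 0, "ax": 0, "ay": 0, "az": 0, "hand": 0.0},
    {"dx": 200, "dy": 4, "dz": 0, "ax": 0, "ay": 0, "az": 0, "hand": 0.0},
  ],
  grip_force=50,
)

```text
time_s: 2.65
tool_pos: [0.4536, -0.0732, 0.0514]
tool_rot: [0.002, 0.707, 0.004, -0.707]
force: [-1.3, -1.9, 6.0]
width: 0.0568
```

```bash
python3 - <<'E'
from h import *
o=telemetry.get_obs();x,y,z=o["tool_pos"]
go((x,y,.18),(.421,-.315,.18),(.421,-.315,z+.004),flip=1)
E
```

```text
t 2.65 tcp [ 0.4536 -0.0732  0.0514] w 0.056755955916823655 F [-1.2779 -1.9164  6.0207] q [ 0.3454  0.4386 -0.3349  2.1863  0.2645  0.5529 -1.7478]
rot [ 0.5 -0.1  0.1]
(np.float64(0.4536368764930738), np.float64(-0.07315344486075481), 0.18) -> [-129.   -0.   -0.]
(0.421, -0.315, 0.18) -> [-129.  241.   35.]
(0.421, -0.315, np.float64(0.05539642138586094)) -> [ -5. 242.  35.]
```

Request:
apply_moves(
  increments=[
    {"dx": -30, "dy": 0, "dz": 0, "ax": 0, "ay": 0, "az": 0, "hand": 0.0},
    {"dx": -70, "dy": 0, "dz": 0, "ax": 0, "ay": 0, "az": 0, "hand": 0.0},
    {"dx": -110, "dy": 0, "dz": 0, "ax": 0, "ay": 0, "az": 0, "hand": 0.0},
    {"dx": -129, "dy": 30, "dz": 4, "ax": 0, "ay": 0, "az": 0, "hand": 0.0},
    {"dx": -129, "dy": 70, "dz": 10, "ax": 0, "ay": 0, "az": 0, "hand": 0.0},
    {"dx": -129, "dy": 110, "dz": 16, "ax": 0, "ay": 0, "az": 0, "hand": 0.0},
    {"dx": -129, "dy": 150, "dz": 22, "ax": 0, "ay": 0, "az": 0, "hand": 0.0},
    {"dx": -129, "dy": 190, "dz": 28, "ax": 0, "ay": 0, "az": 0, "hand": 0.0},
    {"dx": -129, "dy": 225, "dz": 33, "ax": 0, "ay": 0, "az": 0, "hand": 0.0},
    {"dx": -129, "dy": 241, "dz": 35, "ax": 0, "ay": 0, "az": 0, "hand": 0.0},
    {"dx": -129, "dy": 241, "dz": 35, "ax": 0, "ay": 0, "az": 0, "hand": 0.0},
    {"dx": -129, "dy": 241, "dz": 35, "ax": 0, "ay": 0, "az": 0, "hand": 0.0},
  ],
)

```text
time_s: 3.85
tool_pos: [0.4209, -0.3133, 0.1798]
tool_rot: [0.002, 0.708, 0.005, -0.707]
force: [0.2, 0.9, -1.9]
width: 0.0569
```

```bash
python3 - <<'E'
from h import *
go((.421,-.315,.18),(.421,-.315,.055),flip=1)
im=optics.grab_frame("wrist"); K,T=cam("wrist"); import pickle; pos,tr=pickle.load(open("p.pkl","rb"))
cv2.imwrite("pics/w2.png",overlay(im,K,T,{k:pos[k] for k in ("cutL","turq2","cutS","ramk")},tr,(0,0,512,384),1.5))
E
```

```text
t 3.85 tcp [ 0.4209 -0.3133  0.1798] w 0.05686142134523687 F [ 0.24    0.867  -1.8862] q [ 0.7922  0.3174 -0.2808  1.9496  0.1069  0.8897 -1.1034]
rot [ 0.6 -0.1  0.2]
(0.421, -0.315, 0.18) -> [-0.  2. -0.]
(0.421, -0.315, 0.055) -> [125.   2.   0.]
```

View pics/w2.png

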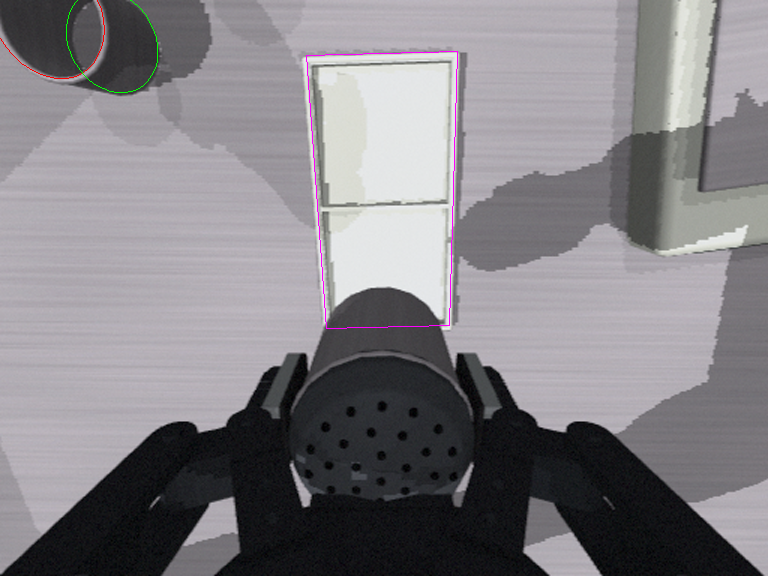

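The dredger is held upright, and the short-tray outline matches at rows 52–327. Placing it now.

Request:
apply_moves(
  increments=[
    {"dx": 40, "dy": 2, "dz": 0, "ax": 0, "ay": 0, "az": 0, "hand": 0.0},
    {"dx": 75, "dy": 2, "dz": 0, "ax": 0, "ay": 0, "az": 0, "hand": 0.0},
    {"dx": 100, "dy": 2, "dz": 0, "ax": 0, "ay": 0, "az": 0, "hand": 0.0},
    {"dx": 115, "dy": 2, "dz": 0, "ax": 0, "ay": 0, "az": 0, "hand": 0.0},
    {"dx": 122, "dy": 2, "dz": 0, "ax": 0, "ay": 0, "az": 0, "hand": 0.0},
    {"dx": 126, "dy": 2, "dz": 0, "ax": 0, "ay": 0, "az": 0, "hand": 0.0},
    {"dx": 126, "dy": 2, "dz": 0, "ax": 0, "ay": 0, "az": 0, "hand": 0.0},
    {"dx": 126, "dy": 2, "dz": 0, "ax": 0, "ay": 0, "az": 0, "hand": 0.5},
    {"dx": 126, "dy": 2, "dz": 0, "ax": 0, "ay": 0, "az": 0, "hand": 1.0},
    {"dx": 126, "dy": 2, "dz": 0, "ax": 0, "ay": 0, "az": 0, "hand": 1.0},
    {"dx": 126, "dy": 2, "dz": 0, "ax": 0, "ay": 0, "az": 0, "hand": 1.0},
    {"dx": 126, "dy": 2, "dz": 0, "ax": 0, "ay": 0, "az": 0, "hand": 1.0},
  ],
)

```text
time_s: 5.1
tool_pos: [0.4215, -0.3145, 0.054]
tool_rot: [0.003, 0.708, 0.005, -0.707]
force: [0.8, 0.0, -1.2]
width: 0.0852
```

```bash
python3 - <<'E'
from h import *
go((.421,-.315,.17),(.567,0.001,.17),(.567,0.001,.034),flip=1)
E
```

```text
t 5.1 tcp [ 0.4215 -0.3145  0.054 ] w 0.08515638585307311 F [ 0.7896  0.0445 -1.1636] q [ 0.7503  0.5003 -0.2378  2.0398  0.1889  0.6223 -1.1726]
rot [ 0.7 -0.1  0.2]
(0.421, -0.315, 0.17) -> [-116.    0.    0.]
(0.567, 0.001, 0.17) -> [-115. -314. -149.]
(0.567, 0.001, 0.034) -> [  21. -314. -149.]
```

Request:
apply_moves(
  increments=[
    {"dx": -40, "dy": 0, "dz": 0, "ax": 0, "ay": 0, "az": 0, "hand": 1.0},
    {"dx": -85, "dy": 0, "dz": 0, "ax": 0, "ay": 0, "az": 0, "hand": 1.0},
    {"dx": -115, "dy": -20, "dz": -10, "ax": 0, "ay": 0, "az": 0, "hand": 1.0},
    {"dx": -115, "dy": -60, "dz": -28, "ax": 0.7, "ay": 0, "az": 0, "hand": 1.0},
    {"dx": -115, "dy": -100, "dz": -47, "ax": 0.7, "ay": 0, "az": 0, "hand": 1.0},
    {"dx": -115, "dy": -145, "dz": -68, "ax": 0.7, "ay": 0, "az": 0, "hand": 1.0},
    {"dx": -115, "dy": -190, "dz": -90, "ax": 0.7, "ay": 0, "az": 0, "hand": 1.0},
    {"dx": -115, "dy": -235, "dz": -111, "ax": 0.7, "ay": 0, "az": 0, "hand": 1.0},
    {"dx": -115, "dy": -275, "dz": -130, "ax": 0.7, "ay": 0, "az": 0, "hand": 1.0},
    {"dx": -115, "dy": -305, "dz": -145, "ax": 0.7, "ay": 0, "az": 0, "hand": 1.0},
    {"dx": -115, "dy": -314, "dz": -149, "ax": 0.7, "ay": 0, "az": 0, "hand": 1.0},
    {"dx": -115, "dy": -314, "dz": -149, "ax": 0.7, "ay": 0, "az": 0, "hand": 1.0},
  ],
)

```text
time_s: 6.3
tool_pos: [0.5669, 0.0026, 0.1702]
tool_rot: [-0.0, 0.708, 0.002, -0.707]
force: [0.8, -0.0, -0.4]
width: 0.0853
```

```bash
python3 - <<'E'
from h import *
go((.567,0.001,.17),(.567,0.001,.034),flip=1)
im=optics.grab_frame("wrist"); K,T=cam("wrist"); import pickle; pos,tr=pickle.load(open("p.pkl","rb"))
cv2.imwrite("pics/w3.png",overlay(im,K,T,pos,tr,(0,0,512,384),1.5))
E
```

```text
t 6.3 tcp [0.5669 0.0026 0.1702] w 0.08530735110282175 F [ 0.8009 -0.0408 -0.4209] q [ 0.2271  0.4049 -0.3898  1.8607  0.1861  0.91   -1.817 ]
rot [ 0.1 -0.1  0.2]
(0.567, 0.001, 0.17) -> [ 0.  2. -0.]
(0.567, 0.001, 0.034) -> [136.   2.   0.]
```

View pics/w3.png

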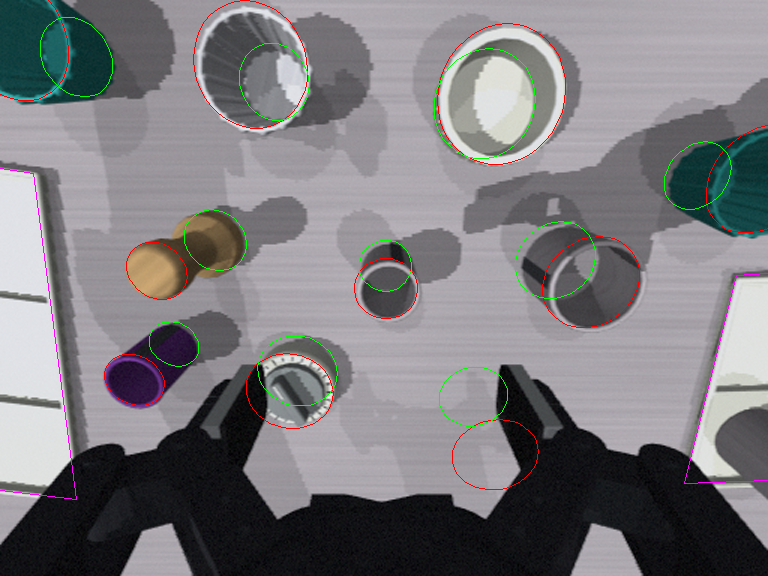

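Wrist picture: small cutter rim at (387,291), large cutter at (598,284), tin, tamper and ramekin all match the overlay within 2 mm. Picking the small cutter.

Request:
apply_moves(
  increments=[
    {"dx": 40, "dy": 4, "dz": 0, "ax": 0, "ay": 0, "az": 0, "hand": 1.0},
    {"dx": 80, "dy": 4, "dz": 0, "ax": 0, "ay": 0, "az": 0, "hand": 1.0},
    {"dx": 110, "dy": 4, "dz": 0, "ax": 0, "ay": 0, "az": 0, "hand": 1.0},
    {"dx": 128, "dy": 4, "dz": 0, "ax": 0, "ay": 0, "az": 0, "hand": 1.0},
    {"dx": 136, "dy": 4, "dz": 0, "ax": 0, "ay": 0, "az": 0, "hand": 1.0},
    {"dx": 136, "dy": 4, "dz": 0, "ax": 0, "ay": 0, "az": 0, "hand": 0.6},
    {"dx": 136, "dy": 4, "dz": 0, "ax": 0, "ay": 0, "az": 0, "hand": 0.4},
    {"dx": 136, "dy": 4, "dz": 0, "ax": 0, "ay": 0, "az": 0, "hand": 0.0},
    {"dx": 136, "dy": 4, "dz": 0, "ax": 0, "ay": 0, "az": 0, "hand": 0.0},
    {"dx": 136, "dy": 4, "dz": 0, "ax": 0, "ay": 0, "az": 0, "hand": 0.0},
    {"dx": 136, "dy": 4, "dz": 0, "ax": 0, "ay": 0, "az": 0, "hand": 0.0},
    {"dx": 136, "dy": 4, "dz": 0, "ax": 0, "ay": 0, "az": 0, "hand": 0.0},
  ],
  grip_force=35,
)

```text
time_s: 7.55
tool_pos: [0.5674, -0.0034, 0.0354]
tool_rot: [-0.001, 0.708, 0.001, -0.706]
force: [-0.6, -0.7, 6.9]
width: 0.0385
```

```bash
python3 - <<'E'
from h import *
o=telemetry.get_obs();x,y,z=o["tool_pos"]
go((x,y,.17),(.516,-.312,.17),(.516,-.312,z+.004),flip=1)
E
```

```text
t 7.55 tcp [ 0.5674 -0.0034  0.0354] w 0.03847640837480557 F [-0.6261 -0.6713  6.9146] q [ 0.1766  0.5879 -0.3212  1.9491  0.2923  0.6459 -1.8999]
rot [-0.  -0.2  0.1]
(np.float64(0.5674208393068187), np.float64(-0.003410770030589515), 0.17) -> [-135.   -0.   -0.]
(0.516, -0.312, 0.17) -> [-135.  308.   51.]
(0.516, -0.312, np.float64(0.039391399093424095)) -> [ -5. 309.  51.]
```

Request:
apply_moves(
  increments=[
    {"dx": -40, "dy": 0, "dz": 0, "ax": 0, "ay": 0, "az": 0, "hand": 0.0},
    {"dx": -85, "dy": 0, "dz": 0, "ax": 0, "ay": 0, "az": 0, "hand": 0.0},
    {"dx": -125, "dy": 20, "dz": 3, "ax": 0, "ay": 0, "az": 0, "hand": 0.0},
    {"dx": -135, "dy": 60, "dz": 10, "ax": 0, "ay": 0, "az": 0, "hand": 0.0},
    {"dx": -135, "dy": 105, "dz": 17, "ax": 0, "ay": 0, "az": 0, "hand": 0.0},
    {"dx": -135, "dy": 150, "dz": 25, "ax": 0, "ay": 0, "az": 0, "hand": 0.0},
    {"dx": -135, "dy": 195, "dz": 32, "ax": 0, "ay": 0, "az": 0, "hand": 0.0},
    {"dx": -135, "dy": 240, "dz": 40, "ax": 0, "ay": 0, "az": 0, "hand": 0.0},
    {"dx": -135, "dy": 275, "dz": 45, "ax": 0, "ay": 0, "az": 0, "hand": 0.0},
    {"dx": -135, "dy": 300, "dz": 50, "ax": 0, "ay": 0, "az": 0, "hand": 0.0},
    {"dx": -135, "dy": 309, "dz": 51, "ax": 0, "ay": 0, "az": 0, "hand": 0.0},
    {"dx": -135, "dy": 309, "dz": 51, "ax": 0, "ay": 0, "az": 0, "hand": 0.0},
  ],
)

```text
time_s: 8.75
tool_pos: [0.5154, -0.3135, 0.1695]
tool_rot: [-0.002, 0.708, -0.0, -0.706]
force: [0.5, -0.0, -0.7]
width: 0.0386
```

```bash
python3 - <<'E'
from h import *
go((.516,-.312,.17),(.516,-.312,.039),flip=1)
E
```

```text
t 8.75 tcp [ 0.5154 -0.3135  0.1695] w 0.03863420490676953 F [ 0.4611 -0.0439 -0.655 ] q [ 0.7094  0.4496 -0.3076  1.7797  0.1604  0.9353 -1.2383]
rot [-0.2 -0.2  0.1]
(0.516, -0.312, 0.17) -> [-0. -1. -1.]
(0.516, -0.312, 0.039) -> [131.  -1.  -0.]
```

Request:
apply_moves(
  increments=[
    {"dx": 45, "dy": -1, "dz": 0, "ax": 0, "ay": 0, "az": 0, "hand": 0.0},
    {"dx": 85, "dy": -1, "dz": 0, "ax": 0, "ay": 0, "az": 0, "hand": 0.0},
    {"dx": 112, "dy": -1, "dz": 0, "ax": 0, "ay": 0, "az": 0, "hand": 0.0},
    {"dx": 125, "dy": -1, "dz": 0, "ax": 0, "ay": 0, "az": 0, "hand": 0.0},
    {"dx": 130, "dy": -1, "dz": 0, "ax": 0, "ay": 0, "az": 0, "hand": 0.0},
    {"dx": 131, "dy": -1, "dz": 0, "ax": 0, "ay": 0, "az": 0, "hand": 0.0},
    {"dx": 131, "dy": -1, "dz": 0, "ax": 0, "ay": 0, "az": 0, "hand": 0.0},
    {"dx": 131, "dy": -1, "dz": 0, "ax": 0, "ay": 0, "az": 0, "hand": 0.6},
    {"dx": 131, "dy": -1, "dz": 0, "ax": 0, "ay": 0, "az": 0, "hand": 1.0},
    {"dx": 131, "dy": -1, "dz": 0, "ax": 0, "ay": 0, "az": 0, "hand": 1.0},
    {"dx": 131, "dy": -1, "dz": 0, "ax": 0, "ay": 0, "az": 0, "hand": 1.0},
    {"dx": 131, "dy": -1, "dz": 0, "ax": 0, "ay": 0, "az": 0, "hand": 1.0},
  ],
)

```text
time_s: 9.95
tool_pos: [0.5159, -0.3123, 0.0387]
tool_rot: [-0.002, 0.708, -0.0, -0.706]
force: [-0.1, -1.0, 0.6]
width: 0.0854
```

```bash
python3 - <<'E'
from h import *
go((.516,-.312,.16),(.5695,-.131,.16),(.5695,-.131,.034),flip=1)
E
```

```text
t 9.95 tcp [ 0.5159 -0.3123  0.0387] w 0.08544602363265817 F [-0.0778 -1.0155  0.6365] q [ 0.6698  0.617  -0.2626  1.864   0.2338  0.6884 -1.3012]
rot [-0.2 -0.2  0.1]
(0.516, -0.312, 0.16) -> [-121.   -1.   -1.]
(0.5695, -0.131, 0.16) -> [-121. -182.  -54.]
(0.5695, -0.131, 0.034) -> [   5. -181.  -53.]
```

Request:
apply_moves(
  increments=[
    {"dx": -40, "dy": 0, "dz": 0, "ax": 0, "ay": 0, "az": 0, "hand": 1.0},
    {"dx": -85, "dy": 0, "dz": 0, "ax": 0, "ay": 0, "az": 0, "hand": 1.0},
    {"dx": -105, "dy": -25, "dz": -7, "ax": 0, "ay": 0, "az": 0, "hand": 1.0},
    {"dx": -105, "dy": -65, "dz": -19, "ax": 0, "ay": 0, "az": 0, "hand": 1.0},
    {"dx": -105, "dy": -110, "dz": -32, "ax": 0, "ay": 0, "az": 0, "hand": 1.0},
    {"dx": -105, "dy": -150, "dz": -44, "ax": 0, "ay": 0, "az": 0, "hand": 1.0},
    {"dx": -105, "dy": -175, "dz": -52, "ax": 0, "ay": 0, "az": 0, "hand": 1.0},
    {"dx": -105, "dy": -181, "dz": -53, "ax": 0, "ay": 0, "az": 0, "hand": 1.0},
    {"dx": -105, "dy": -181, "dz": -53, "ax": 0, "ay": 0, "az": 0, "hand": 1.0},
    {"dx": -75, "dy": -181, "dz": -53, "ax": 0, "ay": 0, "az": 0, "hand": 1.0},
    {"dx": -40, "dy": -181, "dz": -53, "ax": 0, "ay": 0, "az": 0, "hand": 1.0},
    {"dx": -10, "dy": -181, "dz": -53, "ax": 0, "ay": 0, "az": 0, "hand": 1.0},
  ],
)

```text
time_s: 11.15
tool_pos: [0.5683, -0.1347, 0.0478]
tool_rot: [-0.002, 0.708, -0.002, -0.706]
force: [-0.4, -0.8, -0.8]
width: 0.0852
```

```bash
python3 - <<'E'
from h import *
go((.5695,-.131,.034),flip=1)
E
```

```text
t 11.15 tcp [ 0.5683 -0.1347  0.0478] w 0.08523324951754616 F [-0.4074 -0.7781 -0.8453] q [ 0.3833  0.5847 -0.2964  1.9053  0.2566  0.6859 -1.6435]
rot [-0.4 -0.1  0. ]
(0.5695, -0.131, 0.034) -> [14. -4. -1.]
```

Then straight on: close, lift, and begin the carry.

Request:
apply_moves(
  increments=[
    {"dx": 10, "dy": -4, "dz": -1, "ax": 0, "ay": 0, "az": 0, "hand": 1.0},
    {"dx": 14, "dy": -4, "dz": -1, "ax": 0, "ay": 0, "az": 0, "hand": 1.0},
    {"dx": 14, "dy": -4, "dz": -1, "ax": 0, "ay": 0, "az": 0, "hand": 0.7},
    {"dx": 14, "dy": -4, "dz": -1, "ax": 0, "ay": 0, "az": 0, "hand": 0.0},
    {"dx": 14, "dy": -4, "dz": -1, "ax": 0, "ay": 0, "az": 0, "hand": 0.0},
    {"dx": 14, "dy": -4, "dz": -1, "ax": 0, "ay": 0, "az": 0, "hand": 0.0},
    {"dx": 14, "dy": -4, "dz": -1, "ax": 0, "ay": 0, "az": 0, "hand": 0.0},
  ],
)

```text
time_s: 11.85
tool_pos: [0.5706, -0.1312, 0.0355]
tool_rot: [-0.002, 0.709, -0.003, -0.705]
force: [-1.2, -1.1, 7.5]
width: 0.0586
```

```bash
python3 - <<'E'
from h import *
o=telemetry.get_obs();x,y,z=o["tool_pos"]
go((x,y,.18),(.405,.32,.18),(.405,.32,z+.004),flip=1)
E
```

```text
t 11.85 tcp [ 0.5706 -0.1312  0.0355] w 0.05859766190544996 F [-1.2002 -1.1398  7.5148] q [ 0.3702  0.6033 -0.2886  1.9091  0.2666  0.6605 -1.6588]
rot [-0.4 -0.3 -0. ]
(np.float64(0.5706205795057528), np.float64(-0.13116622594600383), 0.18) -> [-145.    0.   -1.]
(0.405, 0.32, 0.18) -> [-146. -450.  168.]
(0.405, 0.32, np.float64(0.03946456779434865)) -> [  -5. -450.  169.]
```

Request:
apply_moves(
  increments=[
    {"dx": -40, "dy": 0, "dz": 0, "ax": 0, "ay": 0, "az": 0, "hand": 0.0},
    {"dx": -85, "dy": 0, "dz": 0, "ax": 0, "ay": 0, "az": 0, "hand": 0.0},
    {"dx": -125, "dy": -20, "dz": 7, "ax": -2, "ay": 0, "az": 0, "hand": 0.0},
    {"dx": -145, "dy": -60, "dz": 22, "ax": -4, "ay": 0, "az": 0, "hand": 0.0},
    {"dx": -145, "dy": -102, "dz": 38, "ax": -6, "ay": 0, "az": 0, "hand": 0.0},
    {"dx": -145, "dy": -144, "dz": 54, "ax": -8, "ay": 0, "az": 0, "hand": 0.0},
    {"dx": -145, "dy": -186, "dz": 70, "ax": -10, "ay": 0, "az": 0, "hand": 0.0},
    {"dx": -145, "dy": -228, "dz": 85, "ax": -12, "ay": 0, "az": 0, "hand": 0.0},
    {"dx": -145, "dy": -270, "dz": 101, "ax": -14, "ay": 0, "az": 0, "hand": 0.0},
    {"dx": -145, "dy": -312, "dz": 117, "ax": -15, "ay": 0, "az": 0, "hand": 0.0},
    {"dx": -145, "dy": -345, "dz": 130, "ax": -15, "ay": 0, "az": 0, "hand": 0.0},
    {"dx": -145, "dy": -370, "dz": 139, "ax": -15, "ay": 0, "az": 0, "hand": 0.0},
  ],
)

```text
time_s: 13.05
tool_pos: [0.4317, 0.2424, 0.1798]
tool_rot: [0.091, 0.703, 0.091, -0.699]
force: [0.2, 0.3, -1.4]
width: 0.0584
```

```bash
python3 - <<'E'
from h import *
go((.405,.32,.18),(.405,.32,.039),flip=1,yaw=np.radians(15))
im=optics.grab_frame("wrist"); K,T=cam("wrist"); import pickle; pos,tr=pickle.load(open("p.pkl","rb"))
cv2.imwrite("pics/w4.png",overlay(im,K,T,pos,tr,(0,0,512,384),1.5))
E
```

```text
t 13.05 tcp [0.4317 0.2424 0.1798] w 0.05836380913924813 F [ 0.1865  0.2638 -1.3755] q [-0.1178  0.3072 -0.5735  2.0045  0.2187  0.884  -2.1217]
rot [-0.2 -0.3 -0.1]
(0.405, 0.32, 0.18) -> [ -0. -82.   6.]
(0.405, 0.32, 0.039) -> [141. -82.   7.]
```

View pics/w4.png

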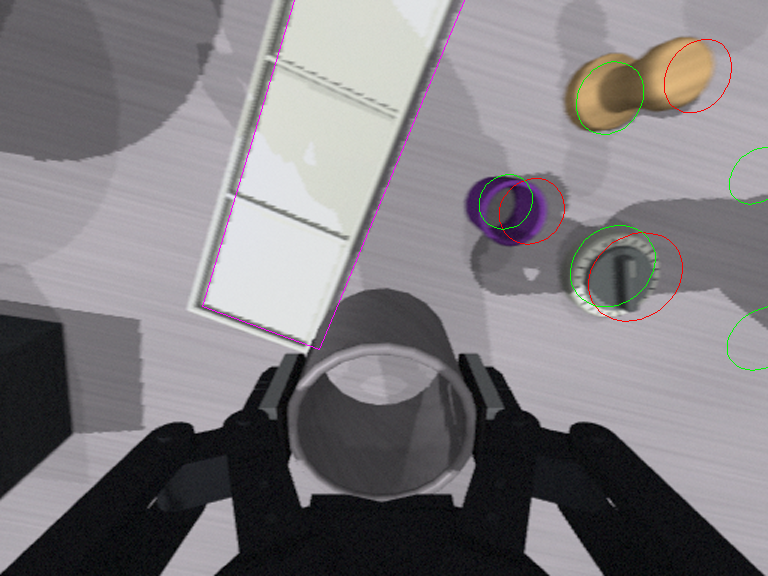

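The large cutter is held upright. The overlay is shifted uniformly by about 15 px because the arm was still moving at the grab. Carrying on to the near compartment.

Request:
apply_moves(
  increments=[
    {"dx": 0, "dy": -40, "dz": 3, "ax": 0, "ay": 0, "az": 0, "hand": 0.0},
    {"dx": 0, "dy": -70, "dz": 6, "ax": 0, "ay": 0, "az": 0, "hand": 0.0},
    {"dx": 0, "dy": -82, "dz": 7, "ax": 0, "ay": 0, "az": 0, "hand": 0.0},
    {"dx": 0, "dy": -82, "dz": 7, "ax": 0, "ay": 0, "az": 0, "hand": 0.0},
    {"dx": 40, "dy": -82, "dz": 7, "ax": 0, "ay": 0, "az": 0, "hand": 0.0},
    {"dx": 80, "dy": -82, "dz": 7, "ax": 0, "ay": 0, "az": 0, "hand": 0.0},
    {"dx": 110, "dy": -82, "dz": 7, "ax": 0, "ay": 0, "az": 0, "hand": 0.0},
    {"dx": 127, "dy": -82, "dz": 7, "ax": 0, "ay": 0, "az": 0, "hand": 0.0},
    {"dx": 136, "dy": -82, "dz": 7, "ax": 0, "ay": 0, "az": 0, "hand": 0.0},
    {"dx": 140, "dy": -82, "dz": 7, "ax": 0, "ay": 0, "az": 0, "hand": 0.0},
    {"dx": 141, "dy": -82, "dz": 7, "ax": 0, "ay": 0, "az": 0, "hand": 0.0},
    {"dx": 141, "dy": -82, "dz": 7, "ax": 0, "ay": 0, "az": 0, "hand": 0.0},
  ],
)

```text
time_s: 14.3
tool_pos: [0.4036, 0.3246, 0.0401]
tool_rot: [0.091, 0.704, 0.094, -0.698]
force: [-0.2, 0.0, -1.0]
width: 0.0582
```

```bash
python3 - <<'E'
from h import *
go((.405,.32,.039),(.405,.32,.17),(.586,.126,.17),flip=1,yaw=np.radians(15))
E
```

```text
t 14.3 tcp [0.4036 0.3246 0.0401] w 0.058227031847921516 F [-0.2327  0.0388 -1.022 ] q [-0.3815  0.5495 -0.4814  2.0587  0.4315  0.6221 -2.4647]
rot [ 0.1 -0.5  0.1]
(0.405, 0.32, 0.039) -> [ 1.  5. -0.]
(0.405, 0.32, 0.17) -> [-130.    5.   -1.]
(0.586, 0.126, 0.17) -> [-129.  239. -126.]
```

Request:
apply_moves(
  increments=[
    {"dx": 1, "dy": 4, "dz": 0, "ax": 0, "ay": 0, "az": 0, "hand": 0.0},
    {"dx": 1, "dy": 4, "dz": 0, "ax": 0, "ay": 0, "az": 0, "hand": 0.0},
    {"dx": 1, "dy": 4, "dz": 0, "ax": 0, "ay": 0, "az": 0, "hand": 0.8},
    {"dx": 1, "dy": 4, "dz": 0, "ax": 0, "ay": 0, "az": 0, "hand": 1.0},
    {"dx": 1, "dy": 4, "dz": 0, "ax": 0, "ay": 0, "az": 0, "hand": 1.0},
    {"dx": 1, "dy": 4, "dz": 0, "ax": 0, "ay": 0, "az": 0, "hand": 1.0},
    {"dx": -30, "dy": 4, "dz": 0, "ax": 0, "ay": 0, "az": 0, "hand": 1.0},
    {"dx": -75, "dy": 4, "dz": 0, "ax": 0, "ay": 0, "az": 0, "hand": 1.0},
    {"dx": -115, "dy": 4, "dz": 0, "ax": 0, "ay": 0, "az": 0, "hand": 1.0},
    {"dx": -130, "dy": 40, "dz": -20, "ax": 0, "ay": 0, "az": 0, "hand": 1.0},
    {"dx": -130, "dy": 80, "dz": -41, "ax": 0, "ay": 0, "az": 0, "hand": 1.0},
    {"dx": -130, "dy": 115, "dz": -60, "ax": 0, "ay": 0, "az": 0, "hand": 1.0},
  ],
)

```text
time_s: 15.5
tool_pos: [0.492, 0.2272, 0.1714]
tool_rot: [0.091, 0.704, 0.094, -0.698]
force: [1.0, 0.8, 0.4]
width: 0.0856
```

```bash
python3 - <<'E'
from h import *
go((.586,.126,.17),(.586,.126,.046),flip=1,yaw=np.radians(15))
E
```

```text
t 15.5 tcp [0.492  0.2272 0.1714] w 0.08560138861839801 F [0.9898 0.8175 0.371 ] q [-0.0668  0.389  -0.5576  1.9146  0.2613  0.8987 -2.061 ]
rot [ 0.1 -0.6  0.1]
(0.586, 0.126, 0.17) -> [  2. 122. -64.]
(0.586, 0.126, 0.046) -> [126. 122. -63.]
```

Request:
apply_moves(
  increments=[
    {"dx": 2, "dy": 40, "dz": -21, "ax": 0, "ay": 0, "az": 0, "hand": 1.0},
    {"dx": 2, "dy": 80, "dz": -42, "ax": 0, "ay": 0, "az": 0, "hand": 1.0},
    {"dx": 2, "dy": 112, "dz": -58, "ax": 0, "ay": -0.5, "az": 0, "hand": 1.0},
    {"dx": 2, "dy": 122, "dz": -64, "ax": 0, "ay": -0.5, "az": 0, "hand": 1.0},
    {"dx": 2, "dy": 122, "dz": -64, "ax": 0, "ay": -0.5, "az": 0, "hand": 1.0},
    {"dx": 2, "dy": 122, "dz": -64, "ax": 0, "ay": -0.5, "az": 0, "hand": 1.0},
    {"dx": 35, "dy": 122, "dz": -64, "ax": 0, "ay": -0.5, "az": 0, "hand": 1.0},
    {"dx": 70, "dy": 122, "dz": -64, "ax": 0, "ay": -0.5, "az": 0, "hand": 1.0},
    {"dx": 100, "dy": 122, "dz": -63, "ax": 0, "ay": -0.5, "az": 0, "hand": 1.0},
    {"dx": 118, "dy": 122, "dz": -63, "ax": 0, "ay": -0.5, "az": 0, "hand": 1.0},
    {"dx": 126, "dy": 122, "dz": -63, "ax": 0, "ay": -0.5, "az": 0, "hand": 1.0},
    {"dx": 126, "dy": 122, "dz": -63, "ax": 0, "ay": -0.5, "az": 0, "hand": 1.0},
  ],
)

```text
time_s: 16.7
tool_pos: [0.5843, 0.1281, 0.0453]
tool_rot: [-0.093, -0.701, -0.095, 0.701]
force: [-0.2, -0.2, 0.8]
width: 0.0857
```

Request:
apply_moves(
  increments=[
    {"dx": 0, "dy": 0, "dz": 0, "ax": 0, "ay": 0, "az": 0, "hand": 0.7},
    {"dx": 0, "dy": 0, "dz": 0, "ax": 0, "ay": 0, "az": 0, "hand": 0.5},
    {"dx": 0, "dy": 0, "dz": 0, "ax": 0, "ay": 0, "az": 0, "hand": 0.3},
    {"dx": 0, "dy": 0, "dz": 0, "ax": 0, "ay": 0, "az": 0, "hand": 0.0},
    {"dx": 0, "dy": 0, "dz": 0, "ax": 0, "ay": 0, "az": 0, "hand": 0.0},
    {"dx": 0, "dy": 0, "dz": 0, "ax": 0, "ay": 0, "az": 0, "hand": 0.0},
    {"dx": 0, "dy": 0, "dz": 0, "ax": 0, "ay": 0, "az": 0, "hand": 0.0},
  ],
  grip_force=35,
)

```text
time_s: 17.4
tool_pos: [0.5848, 0.1281, 0.0462]
tool_rot: [0.093, 0.701, 0.094, -0.701]
force: [-0.7, -1.1, 5.9]
width: 0.0295
```

```bash
python3 - <<'E'
from h import *
o=telemetry.get_obs();x,y,z=o["tool_pos"]
go((x,y,.19),(.499,.308,.19),(.499,.308,z+.004),flip=1,yaw=np.radians(15))
E
```

```text
t 17.4 tcp [0.5848 0.1281 0.0462] w 0.029517781131301914 F [-0.6803 -1.0933  5.9029] q [ 0.0383  0.629  -0.4397  1.8631  0.3804  0.7319 -1.9194]
rot [ 0.2 -0.   0.1]
(np.float64(0.5848356263039028), np.float64(0.12809642476821553), 0.19) -> [-144.   -0.   -0.]
(0.499, 0.308, 0.19) -> [-143. -196.   36.]
(0.499, 0.308, np.float64(0.05022747459095149)) -> [  -4. -196.   36.]
```

Request:
apply_moves(
  increments=[
    {"dx": -40, "dy": 0, "dz": 0, "ax": 0, "ay": 0, "az": 0, "hand": 0.0},
    {"dx": -85, "dy": 0, "dz": 0, "ax": 0, "ay": 0, "az": 0, "hand": 0.0},
    {"dx": -125, "dy": 0, "dz": 0, "ax": 0, "ay": 0, "az": 0, "hand": 0.0},
    {"dx": -143, "dy": -25, "dz": 5, "ax": 0, "ay": 0, "az": 0, "hand": 0.0},
    {"dx": -143, "dy": -65, "dz": 12, "ax": 0, "ay": 0, "az": 0, "hand": 0.0},
    {"dx": -143, "dy": -105, "dz": 19, "ax": 0, "ay": 0, "az": 0, "hand": 0.0},
    {"dx": -143, "dy": -145, "dz": 27, "ax": 0, "ay": 0, "az": 0, "hand": 0.0},
    {"dx": -143, "dy": -180, "dz": 33, "ax": 0, "ay": 0, "az": 0, "hand": 0.0},
    {"dx": -143, "dy": -196, "dz": 36, "ax": 0, "ay": 0, "az": 0, "hand": 0.0},
    {"dx": -143, "dy": -196, "dz": 36, "ax": 0, "ay": 0, "az": 0, "hand": 0.0},
    {"dx": -143, "dy": -196, "dz": 36, "ax": 0, "ay": 0, "az": 0, "hand": 0.0},
    {"dx": -143, "dy": -196, "dz": 36, "ax": 0, "ay": 0, "az": 0, "hand": 0.0},
  ],
)

```text
time_s: 18.6
tool_pos: [0.5, 0.3049, 0.1892]
tool_rot: [0.092, 0.701, 0.093, -0.701]
force: [-0.0, -0.1, -1.8]
width: 0.0287
```

```bash
python3 - <<'E'
from h import *
im=optics.grab_frame("wrist"); K,T=cam("wrist"); import pickle; pos,tr=pickle.load(open("p.pkl","rb"))
go((.499,.308,.19),(.499,.308,.05),flip=1,yaw=np.radians(15))
del pos["dred"]; a=overlay(im,K,T,pos,tr,(0,0,512,384),1.0)
s=optics.grab_frame("scene")[120:260,320:500,::-1]
b=np.zeros_like(a); s=cv2.resize(s,None,fx=1.5,fy=1.5); b=np.zeros((384,270,3),np.uint8); b[:210]=s
cv2.imwrite("pics/w5.png",np.hstack([a,b]))
E
```

```text
t 18.65 tcp [0.5    0.3051 0.1893] w 0.029130428593729628 F [ 0.3487 -0.1302 -1.1455] q [-0.1918  0.4417 -0.5641  1.7915  0.2765  0.987  -2.1754]
rot [-0.  -0.   0.1]
(0.499, 0.308, 0.19) -> [-1. -3.  0.]
(0.499, 0.308, 0.05) -> [139.  -3.   0.]
```

View pics/w5.png

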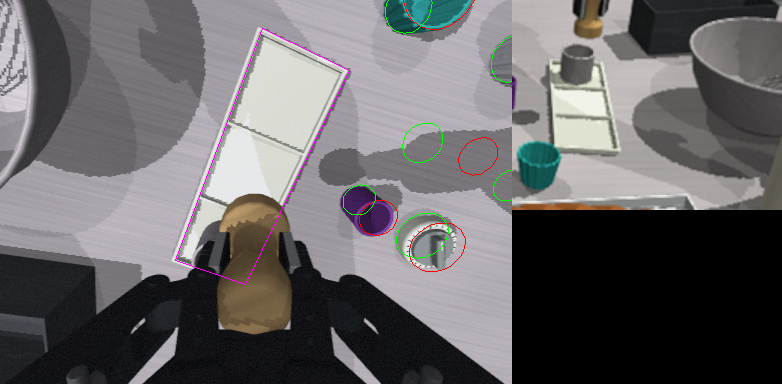

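The tamper is held upright and the large cutter stands in the near compartment (scene crop). Lowering the tamper into the middle one.

Request:
apply_moves(
  increments=[
    {"dx": 40, "dy": -3, "dz": 0, "ax": 0, "ay": 0, "az": 0, "hand": 0.0},
    {"dx": 80, "dy": -3, "dz": 0, "ax": 0, "ay": 0, "az": 0, "hand": 0.0},
    {"dx": 110, "dy": -3, "dz": 0, "ax": 0, "ay": 0, "az": 0, "hand": 0.0},
    {"dx": 127, "dy": -3, "dz": 0, "ax": 0, "ay": 0, "az": 0, "hand": 0.0},
    {"dx": 135, "dy": -3, "dz": 0, "ax": 0, "ay": 0, "az": 0, "hand": 0.0},
    {"dx": 139, "dy": -3, "dz": 0, "ax": 0, "ay": 0, "az": 0, "hand": 0.0},
    {"dx": 140, "dy": -3, "dz": 0, "ax": 0, "ay": 0, "az": 0, "hand": 0.0},
    {"dx": 140, "dy": -3, "dz": 0, "ax": 0, "ay": 0, "az": 0, "hand": 0.0},
    {"dx": 140, "dy": -3, "dz": 0, "ax": 0, "ay": 0, "az": 0, "hand": 0.5},
    {"dx": 140, "dy": -3, "dz": 0, "ax": 0, "ay": 0, "az": 0, "hand": 1.0},
    {"dx": 140, "dy": -3, "dz": 0, "ax": 0, "ay": 0, "az": 0, "hand": 1.0},
    {"dx": 140, "dy": -3, "dz": 0, "ax": 0, "ay": 0, "az": 0, "hand": 1.0},
  ],
)

```text
time_s: 19.9
tool_pos: [0.4992, 0.3086, 0.0498]
tool_rot: [0.092, 0.701, 0.093, -0.701]
force: [-0.5, -0.2, -0.6]
width: 0.0833
```

```bash
python3 - <<'E'
from h import *
go((.499,.308,.18),(.692,.073,.18),(.692,.073,.033),flip=1,yaw=np.radians(15))
E
```

```text
t 19.9 tcp [0.4992 0.3086 0.0498] w 0.08330320084927978 F [-0.4729 -0.216  -0.5783] q [-0.2692  0.6172 -0.4797  1.889   0.4098  0.7315 -2.2914]
rot [ 0.  -0.1  0.1]
(0.499, 0.308, 0.18) -> [-130.    0.    0.]
(0.692, 0.073, 0.18) -> [-131.  277. -125.]
(0.692, 0.073, 0.033) -> [  16.  278. -125.]
```

Request:
apply_moves(
  increments=[
    {"dx": -35, "dy": 0, "dz": 0, "ax": 0, "ay": 0, "az": 0, "hand": 1.0},
    {"dx": -80, "dy": 0, "dz": 0, "ax": 0, "ay": 0, "az": 0, "hand": 1.0},
    {"dx": -120, "dy": 0, "dz": 0, "ax": 0, "ay": 0, "az": 0, "hand": 1.0},
    {"dx": -131, "dy": 25, "dz": -11, "ax": 0, "ay": 0, "az": 0, "hand": 1.0},
    {"dx": -131, "dy": 65, "dz": -29, "ax": 0, "ay": 0, "az": 0, "hand": 1.0},
    {"dx": -131, "dy": 105, "dz": -47, "ax": 0, "ay": 0, "az": 0, "hand": 1.0},
    {"dx": -131, "dy": 145, "dz": -65, "ax": 0, "ay": 0, "az": 0, "hand": 1.0},
    {"dx": -131, "dy": 185, "dz": -83, "ax": 0, "ay": 0, "az": 0, "hand": 1.0},
    {"dx": -131, "dy": 225, "dz": -101, "ax": 0, "ay": 0, "az": 0, "hand": 1.0},
    {"dx": -131, "dy": 260, "dz": -117, "ax": 0, "ay": 0, "az": 0, "hand": 1.0},
    {"dx": -131, "dy": 277, "dz": -125, "ax": 0, "ay": 0, "az": 0, "hand": 1.0},
    {"dx": -131, "dy": 277, "dz": -125, "ax": 0, "ay": 0, "az": 0, "hand": 1.0},
  ],
)

```text
time_s: 21.1
tool_pos: [0.6928, 0.07, 0.1798]
tool_rot: [0.09, 0.702, 0.091, -0.701]
force: [0.0, -0.2, -0.0]
width: 0.0852
```

```bash
python3 - <<'E'
from h import *
go((.692,.073,.18),(.692,.073,.033),flip=1,yaw=np.radians(15))
E
```

```text
t 21.1 tcp [0.6928 0.07   0.1798] w 0.08521819013469877 F [ 0.038  -0.1702 -0.049 ] q [ 0.1563  0.609  -0.4842  1.527   0.3059  1.0807 -1.712 ]
rot [-0.3 -0.   0. ]
(0.692, 0.073, 0.18) -> [-0. -3.  0.]
(0.692, 0.073, 0.033) -> [147.  -3.   0.]
```

Request:
apply_moves(
  increments=[
    {"dx": 40, "dy": -3, "dz": 0, "ax": 0, "ay": 0, "az": 0, "hand": 1.0},
    {"dx": 80, "dy": -3, "dz": 0, "ax": 0, "ay": 0, "az": 0, "hand": 1.0},
    {"dx": 115, "dy": -3, "dz": 0, "ax": 0, "ay": 0, "az": 0, "hand": 1.0},
    {"dx": 137, "dy": -3, "dz": 0, "ax": 0, "ay": 0, "az": 0, "hand": 1.0},
    {"dx": 147, "dy": -3, "dz": 0, "ax": 0, "ay": 0, "az": 0, "hand": 1.0},
    {"dx": 147, "dy": -3, "dz": 0, "ax": 0, "ay": 0, "az": 0, "hand": 1.0},
    {"dx": 147, "dy": -3, "dz": 0, "ax": 0, "ay": 0, "az": 0, "hand": 0.7},
    {"dx": 147, "dy": -3, "dz": 0, "ax": 0, "ay": 0, "az": 0, "hand": 0.0},
    {"dx": 147, "dy": -3, "dz": 0, "ax": 0, "ay": 0, "az": 0, "hand": 0.0},
    {"dx": 147, "dy": -3, "dz": 0, "ax": 0, "ay": 0, "az": 0, "hand": 0.0},
    {"dx": 147, "dy": -3, "dz": 0, "ax": 0, "ay": 0, "az": 0, "hand": 0.0},
    {"dx": 147, "dy": -3, "dz": 0, "ax": 0, "ay": 0, "az": 0, "hand": 0.0},
  ],
  grip_force=35,
)

```text
time_s: 22.3
tool_pos: [0.6934, 0.0739, 0.0353]
tool_rot: [0.09, 0.703, 0.091, -0.7]
force: [-1.4, 0.9, 6.6]
width: 0.0587
```

```bash
python3 - <<'E'
from h import *
o=telemetry.get_obs();x,y,z=o["tool_pos"]
go((x,y,.18),(.595,.295,.18),(.595,.295,z+.004),flip=1,yaw=np.radians(15))
E
```

```text
t 22.3 tcp [0.6934 0.0739 0.0353] w 0.0587232384831139 F [-1.4144  0.8937  6.6389] q [ 0.1149  0.7632 -0.4267  1.6184  0.3925  0.8414 -1.784 ]
rot [-0.3 -0.3  0. ]
(np.float64(0.6934188065218737), np.float64(0.07393944520166669), 0.18) -> [-145.   -0.   -1.]
(0.595, 0.295, 0.18) -> [-145. -239.   38.]
(0.595, 0.295, np.float64(0.03929122257903664)) -> [  -4. -239.   39.]
```

Request:
apply_moves(
  increments=[
    {"dx": -25, "dy": 0, "dz": 0, "ax": 0, "ay": 0, "az": 0, "hand": 0.0},
    {"dx": -60, "dy": 0, "dz": 0, "ax": 0, "ay": 0, "az": 0, "hand": 0.0},
    {"dx": -100, "dy": 0, "dz": 0, "ax": 0, "ay": 0, "az": 0, "hand": 0.0},
    {"dx": -135, "dy": -15, "dz": 2, "ax": 0, "ay": 0, "az": 0, "hand": 0.0},
    {"dx": -145, "dy": -50, "dz": 8, "ax": 0, "ay": 0, "az": 0, "hand": 0.0},
    {"dx": -145, "dy": -90, "dz": 14, "ax": 0, "ay": 0, "az": 0, "hand": 0.0},
    {"dx": -145, "dy": -130, "dz": 21, "ax": 0, "ay": 0, "az": 0, "hand": 0.0},
    {"dx": -145, "dy": -170, "dz": 27, "ax": 0, "ay": 0, "az": 0, "hand": 0.0},
    {"dx": -145, "dy": -210, "dz": 34, "ax": 0, "ay": 0, "az": 0, "hand": 0.0},
    {"dx": -145, "dy": -235, "dz": 38, "ax": 0, "ay": 0, "az": 0, "hand": 0.0},
    {"dx": -145, "dy": -239, "dz": 38, "ax": 0, "ay": 0, "az": 0, "hand": 0.0},
    {"dx": -145, "dy": -239, "dz": 38, "ax": 0, "ay": 0, "az": 0, "hand": 0.0},
  ],
)

```text
time_s: 23.5
tool_pos: [0.595, 0.2957, 0.1807]
tool_rot: [0.091, 0.703, 0.092, -0.699]
force: [-0.4, 0.3, -1.2]
width: 0.0591
```

```bash
python3 - <<'E'
from h import *
im=optics.grab_frame("wrist"); s=optics.grab_frame("scene")[:,:,::-1][100:260,260:500]
go((.595,.295,.18),(.595,.295,.039),flip=1,yaw=np.radians(15))
b=np.zeros((384,288,3),np.uint8); b[:192]=cv2.resize(s,(288,192))
cv2.imwrite("pics/w6.png",np.hstack([im[:,:,::-1],b]))
E
```

```text
t 23.6 tcp [0.5964 0.2931 0.1803] w 0.05882614122680474 F [-0.7779 -0.6831 -0.5763] q [-0.166   0.5638 -0.5175  1.6117  0.3134  1.0449 -2.0907]
rot [-0.4 -0.3 -0. ]
(0.595, 0.295, 0.18) -> [ 0. -2.  1.]
(0.595, 0.295, 0.039) -> [141.  -2.   2.]
```

View pics/w6.png

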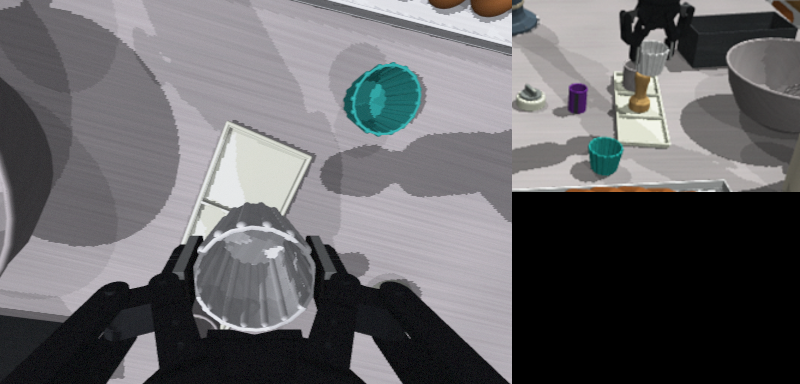

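The tin is held and looks upright, with the tamper standing in the middle compartment. Lowering the tin into the far compartment.

Request:
apply_moves(
  increments=[
    {"dx": 40, "dy": -2, "dz": 1, "ax": 0, "ay": 0, "az": 0, "hand": 0.0},
    {"dx": 80, "dy": -2, "dz": 1, "ax": 0, "ay": 0, "az": 0, "hand": 0.0},
    {"dx": 112, "dy": -2, "dz": 1, "ax": 0, "ay": 0, "az": 0, "hand": 0.0},
    {"dx": 129, "dy": -2, "dz": 2, "ax": 0, "ay": 0, "az": 0, "hand": 0.0},
    {"dx": 137, "dy": -2, "dz": 2, "ax": 0, "ay": 0, "az": 0, "hand": 0.0},
    {"dx": 141, "dy": -2, "dz": 2, "ax": 0, "ay": 0, "az": 0, "hand": 0.0},
    {"dx": 141, "dy": -2, "dz": 2, "ax": 0, "ay": 0, "az": 0, "hand": 0.0},
    {"dx": 141, "dy": -2, "dz": 2, "ax": 0, "ay": 0, "az": 0, "hand": 0.0},
    {"dx": 141, "dy": -2, "dz": 2, "ax": 0, "ay": 0, "az": 0, "hand": 0.8},
    {"dx": 141, "dy": -2, "dz": 2, "ax": 0, "ay": 0, "az": 0, "hand": 1.0},
    {"dx": 141, "dy": -2, "dz": 2, "ax": 0, "ay": 0, "az": 0, "hand": 1.0},
    {"dx": 141, "dy": -2, "dz": 2, "ax": 0, "ay": 0, "az": 0, "hand": 1.0},
  ],
)

```text
time_s: 24.8
tool_pos: [0.5948, 0.2947, 0.0395]
tool_rot: [0.09, 0.703, 0.09, -0.699]
force: [0.6, -0.3, 0.1]
width: 0.0856
```

Request:
apply_moves(
  increments=[
    {"dx": -30, "dy": 0, "dz": 0, "ax": 0, "ay": 0, "az": 0, "hand": 1.0},
    {"dx": -75, "dy": 0, "dz": 0, "ax": 0, "ay": 0, "az": 0, "hand": 1.0},
    {"dx": -120, "dy": 0, "dz": 0, "ax": 0, "ay": 0, "az": 0, "hand": 1.0},
    {"dx": -160, "dy": 10, "dz": 0, "ax": 0, "ay": 0, "az": 0, "hand": 1.0},
    {"dx": -190, "dy": 50, "dz": 0, "ax": 0, "ay": 0, "az": 0, "hand": 1.0},
    {"dx": -210, "dy": 95, "dz": 0, "ax": 0, "ay": 0, "az": 0, "hand": 1.0},
    {"dx": -210, "dy": 140, "dz": 0, "ax": 0, "ay": 0, "az": 0, "hand": 1.0},
    {"dx": -210, "dy": 185, "dz": 0, "ax": 0, "ay": 0, "az": 0, "hand": 1.0},
    {"dx": -210, "dy": 225, "dz": 0, "ax": 0, "ay": 0, "az": 0, "hand": 1.0},
    {"dx": -210, "dy": 255, "dz": 0, "ax": 0, "ay": 0, "az": 0, "hand": 1.0},
    {"dx": -210, "dy": 265, "dz": 0, "ax": 0, "ay": 0, "az": 0, "hand": 1.0},
    {"dx": -210, "dy": 265, "dz": 0, "ax": 0, "ay": 0, "az": 0, "hand": 1.0},
  ],
)

```text
time_s: 26.0
tool_pos: [0.6606, 0.0366, 0.2495]
tool_rot: [0.089, 0.703, 0.089, -0.7]
force: [-0.2, 0.3, -0.5]
width: 0.0855
```

```bash
python3 - <<'E'
from h import *
import pickle; pos,tr=pickle.load(open("p.pkl","rb"))
pos.update(cutL=(.405,.32),tamp=(.499,.308),tin=(.595,.295),dred=(.421,-.315),cutS=(.516,-.312))
go((.5,.05,.3),flip=1)
for n,b in (("top",(96,105,422,300)),("scene",(95,110,405,260))):
    im=optics.grab_frame(n); K,T=cam(n)
    cv2.imwrite(f"pics/{n}9.png",overlay(im,K,T,pos if n=="top" else {k:pos[k] for k in("ramk","timer")},tr,b,2.45))
E
```

```text
t 26.0 tcp [0.6606 0.0366 0.2495] w 0.08550342345080408 F [-0.1927  0.2701 -0.4726] q [ 0.2247  0.4909 -0.4972  1.5491  0.2486  1.1597 -1.6408]
rot [14.4 -0.3 -0. ]
(0.5, 0.05, 0.3) -> [-51. -53. 152.]
```

View pics/top9.png

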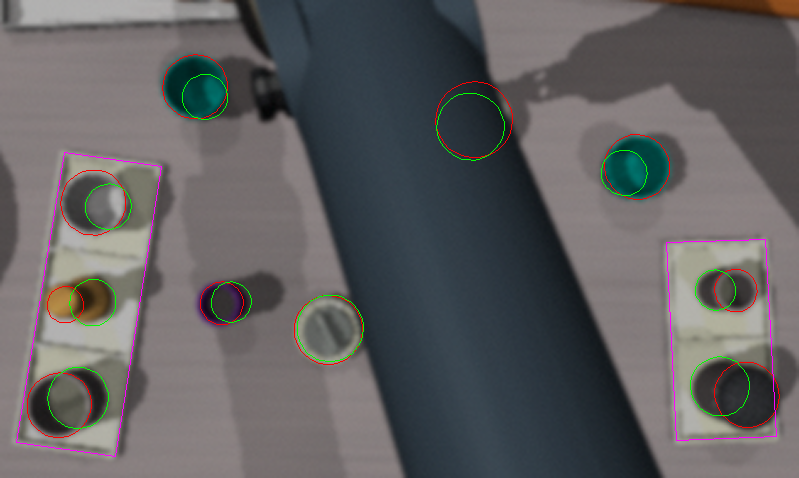

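View pics/scene9.png

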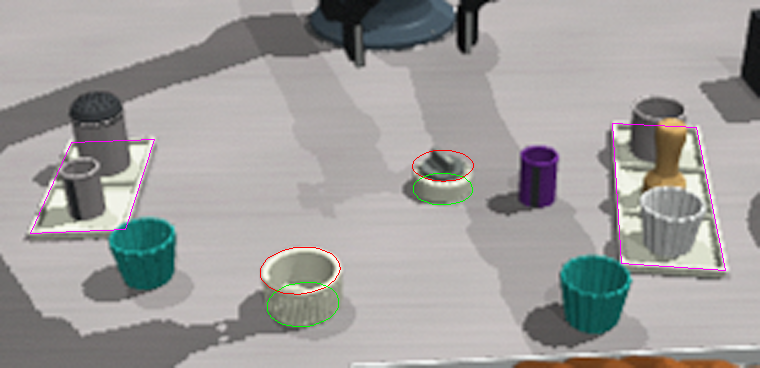

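All five tools stand upright in their own compartments, and the ramekin and timer have not moved. Handing in.

```bash
python3 -c "
from station import arm
print(arm.finish_job())"
```

```text
the job is handed in; nothing more can be done
None
```

Both trays are made up and the job was handed in at about 26 s of the 122 s allowed. The station gives no verdict, so the result rests on my own checks.

- **Biscuit kit, two-compartment tray:** the dredger is in the near compartment and the small ring cutter in the far one.
- **Tartlet kit, three-compartment tray:** the large ring cutter is in the near compartment, the tamper in the middle and the tin in the far one.
- **Last check:** in the final top and scene pictures all five tools stand upright, each in its own compartment and within about 5 mm of where I aimed. The gripper was open and clear at 0.25 m.
- **Ramekin and timer:** both still match their starting positions. The arm hid the ramekin in the last top picture, so only the scene picture confirms it.
- **Look-alikes:** the two turquoise tins and the purple cutter were left alone.
- **Problems on the way:** my first move call was refused for missing fields. Some wrist overlays were shifted uniformly by up to about 15 px, most likely because the arm was still moving when I took them.

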